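# Sort the prep bench after a spray job

## Task

Tidy the paint-shop bench: put both paint tins in the dark grey tray, both sanding blocks in the yellow tray and the white spray-gun cup in the turquoise tray. Set each one flat on the floor of its tray, the same way up as it stands now and nothing stacked, without ever tipping over a tin or the cup. Leave the roll of masking tape and the spray gun where they are.

Things in the scene. Friction and masses are not known exactly. Their poses are not given: they have to be found in the camera images.
- tin_red_c (a point): round closed metal paint tin, diameter 52 mm, 62 mm high, standing upright, about 0.16 kg, with a red band and lid; belongs in the dark grey tray; point at its centre, 31 mm above its underside, z up along its axis
- tin_green_c (a point): round closed metal paint tin, diameter 52 mm, 62 mm high, standing upright, about 0.16 kg, with a green band and lid; belongs in the dark grey tray; point at its centre, 31 mm above its underside, z up along its axis
- block_black_c (a point): black rubber sanding block, 72 mm long (its x), 45 mm wide (its y), 45 mm high, lying on its rust-red abrasive face, about 0.09 kg; belongs in the yellow tray; point at its centre, 22.5 mm above its underside, z up
- block_cork_c (a point): brown cork sanding block, 72 mm long (its x), 45 mm wide (its y), 45 mm high, lying on its rust-red abrasive face, about 0.09 kg; belongs in the yellow tray; point at its centre, 22.5 mm above its underside, z up
- gun_cup_c (a point): white plastic spray-gun cup with closed lid and a small black plug on top, diameter 54 mm, 62 mm high (the plug adds 3 mm), standing upright, about 0.10 kg; belongs in the turquoise tray; point at its centre, 31 mm above its underside, z up along its axis
- tray_dark: dark grey steel tray on the bench, fixed, 140 mm (its x) by 190 mm (its y), 16 mm high; walls and floor 5 mm thick, open top, so inside 130 by 180 mm; origin at the centre of its underside, z up; the three trays differ only in colour
- tray_yellow: yellow plastic tray on the bench, fixed, 140 mm (its x) by 190 mm (its y), 16 mm high; walls and floor 5 mm thick, open top, so inside 130 by 180 mm; origin at the centre of its underside, z up; the three trays differ only in colour
- tray_teal: turquoise plastic tray on the bench, fixed, 140 mm (its x) by 190 mm (its y), 16 mm high; walls and floor 5 mm thick, open top, so inside 130 by 180 mm; origin at the centre of its underside, z up; the three trays differ only in colour
- tape_roll_c (a point): roll of beige masking tape lying flat, diameter 96 mm, 24 mm high, to be left alone; point at its centre, 12 mm above its underside
- spray_gun_c (a point): silver spray gun lying on its side, about 160 mm long (along its x) and 170 mm across barrel and grip (its y), up to 34 mm high, to be left alone; point in the middle of its barrel, 14 mm above the bench; the nozzle points along its -x, the grip along its y
Mind the look-alikes: they are no part of the job. What is shaped like the part that bears tin_green_c but blue or purple is not meant.

How it is judged:
By the outcome, as a careful person would: the job done as asked, in the order asked, and still so for the second after the job is handed in, with the robot touching nothing.
It also fails if it takes over 115 s, if anything falls off the work surface, if the arm or the gripper's body presses on something with over 40 N, if the wrist force passes 120 N, or if a joint passes its speed limit or range.

## Robot

A 6-joint arm with a two-finger parallel gripper is mounted at the origin on the work surface. World frame = base frame: x ahead of the robot, y to its left, z up, the work surface at z = 0. Lengths are in m, angles in rad, forces in N, time in s.
With the tool pointing down it reaches from about 0.375 to 0.925 m from the base axis. Payload 5.7 kg.
Tool frame: the origin (TCP) lies midway between the tips of the shut fingers; the grasp point (between the pads) lies 19 mm behind it; z points along the fingers, x is the direction in which the jaws open and shut, and the axes are right-handed (so a half turn about z gives the same grasp; the last joint's range is limited). The gripper opens to 88 mm and grips with 3 to 60 N. Pads are 20 mm wide; open, the fingers measure 115 mm over their backs; the gripper's body (75 mm by 178 mm) begins 61 mm behind the grasp point.
Start: joints at [-1.401, 0.359, 1.51, -0, 1.272, -0.115], TCP at [0.169, -0.576, 0.223] pointing down, gripper open.
Joint ranges: [-2.97, 2.97], [-1.01, 2.36], [0.21, 2.38], [-0.96, 4.11], [0.2, 2.71], [-2.98, 2.98]. Speed limits (rad/s): [2.39, 2.39, 3.14, 3.14, 3.14, 3.14].

## Interface

Orientations are given as a unit quaternion [x, y, z, w].
In Python, from bench import move_ptp, servo_line, goto_joints, move_gripper, sleep, inverse_kinematics, capture, PlanningError, close_job, spot_in, silhouettes, current_clock, current_joint_pos, current_qvel, current_joint_torque, current_position, current_orientation, current_force, current_torque, current_finger_gap gives the robot as it stands. Calls block until the motion is done:
- move_ptp(position, orientation): joint-space move of the TCP to a pose.
- servo_line(position, orientation=None, rate=0.15, contact_N=None): straight line of the TCP; orientation=None keeps the orientation; rate is the mean speed in m/s. With contact_N (N) it stops when the force on the tool has changed by that much, and returns True; else False.
- goto_joints(angles): joint-space move.
- move_gripper(opening): finger opening in m; the grip force is fixed at half the most; returns when the fingers have stopped.
- sleep(seconds).
- inverse_kinematics(position, orientation): joint angles nearest the present ones, or None.
- capture(name): name is "side" or "top" or "wrist"; returns a dict with "image" (400x640x3 uint8, blue, green, red), "range_z" (400x640 float32, m along the optical axis (not along the pixel's ray), 0 where there is no reading), "intrinsics" (3x3 intrinsics, pixels), "R" (3x3) and "t" (3): a world point X has camera coordinates R X + t. Camera axes: x right, y down, z forward; pixel columns grow to the right and rows downward; lengths in m; the calibration is good to about 2 mm. A picture is of the moment at which its call begins.
A pose or a line that the arm cannot do raises PlanningError and nothing moves.
- close_job(): hands the job in, once; it reports no verdict.
Trained networks look in the newest picture that a camera, given by its name, has taken for a name from the list of things; names that differ only in an ending like _2 or _b are one class to them, and where a whole thing is asked for, a point or a joint stands for the part that bears it (a point fixed in the world has none). Each returns a list of dicts, best first, with "conf" (0 to 1); they miss things now and then, are a little off and sometimes report something else, mostly with a low value. They report only what shows in the picture. A call takes as long as a camera call. They do not tell look-alikes from the thing itself.
- spot_in(camera, query): "xy" ([column, row] in pixels, amid what is visible of it).
- silhouettes(camera, query): "region" (400x640 bool, what is visible of it) and "xy" ([column, row] in pixels, amid what is visible of it).
Readings, each from a call of its own:
- current_clock(): time.
- current_joint_pos(): joint angles.
- current_qvel(): joint speeds.
- current_joint_torque(): joint torques, N m.
- current_position(): TCP position.
- current_orientation(): TCP orientation.
- current_force(): force on the tool from outside, world axes, zero at the start.
- current_torque(): the same for the moment, N m.
- current_finger_gap(): finger opening in m.
Only numpy, scipy, OpenCV 4.12 (cv2) and the standard library are available. Lean on these libraries where they do the work, as an engineer would, in place of code of your own. Each camera call takes 0.05 s, during which the arm holds its last target. There are 200 camera calls.

## Working session

There is one attempt and no reset: what is moved stays moved. The work goes in short steps, each a Python script; the robot and the scene stay as the last script left them, time stands still between calls to the robot, and variables do not carry over. Pictures are saved under pics/ and viewed, about 12 in all and at most 16, crops included, and the job is handed in when it is done.

```bash
ls; mkdir -p pics; python3 - <<'E'
from bench import *
import cv2
for n in("top","side","wrist"):
    c=capture(n); cv2.imwrite(f"pics/{n}0.png",c["image"]); print(n,c["R"].round(3).tolist(),c["t"],c["intrinsics"].tolist(),(c["range_z"]>0).mean())
print(current_clock(),current_orientation())
E
```

```text
pics
top [[0.016, -1.0, 0.0], [-0.991, -0.016, -0.136], [0.136, 0.002, -0.991]] [-0.03780342  0.53286301  1.60461509] [[505.77497747348394, 0.0, 320.5799158905103], [0.0, 505.77497747348394, 203.8533105154034], [0.0, 0.0, 1.0]] 0.99584765625
side [[-0.844, -0.536, -0.023], [-0.278, 0.474, -0.836], [0.459, -0.699, -0.549]] [0.43523015 0.19220782 1.23646418] [[467.6126622864169, 0.0, 315.4295723085148], [0.0, 467.6126622864169, 203.13533694992813], [0.0, 0.0, 1.0]] 0.9817265625
wrist [[0.282, -0.96, -0.001], [-0.931, -0.273, 0.243], [-0.233, -0.067, -0.97]] [-0.59900608 -0.02950142  0.38993272] [[344.69099465274667, 0.0, 322.9263783436411], [0.0, 344.69099465274667, 192.23186186544353], [0.0, 0.0, 1.0]] 0.99587109375
0.15 [ 8.00310933e-01 -5.99584761e-01 -5.35894448e-04 -4.87764869e-04]
```

View pics/top0.png

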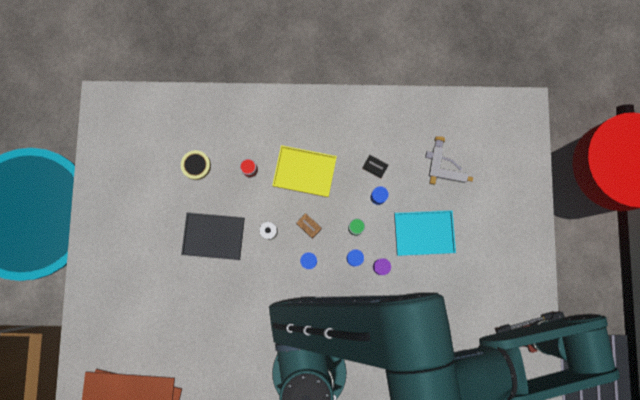

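View pics/side0.png

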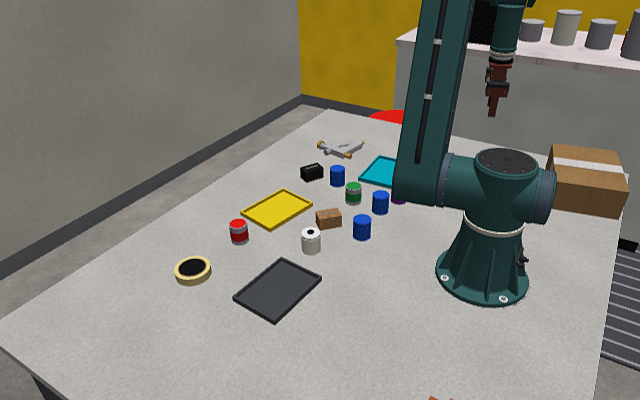

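Top view: red tin at (249,168), cup (268,231), cork block (309,226) and black block (375,166). Trays are dark (213,236), yellow (305,171) and turquoise (425,233). The tin-shaped candidates for tin_green are (357,228) green, (379,195), (308,261) and (355,258) blue, and (382,267) purple. Only (357,228) has the green lid and band. I'll confirm that in a crop and measure from both views.

```bash
cat > h.py <<'E'
from bench import *
import numpy as np, cv2
from scipy.spatial.transform import Rotation as Rn
def cloud(c,m):
    v,u=np.nonzero(m&(c["range_z"]>0)); z=c["range_z"][v,u]
    p=np.linalg.inv(c["intrinsics"])@np.vstack([u,v,np.ones_like(u)])*z
    return (c["R"].T@(p-c["t"][:,None])).T
def project(c,X):
    p=c["intrinsics"]@(c["R"]@np.asarray(X,float)+c["t"]); return p[:2]/p[2]
def down(yaw):  # tool z down, jaw axis x at yaw in world
    return (Rn.from_euler('z',yaw)*Rn.from_euler('x',np.pi)).as_quat()
def toppts(P,band=.006):
    zt=np.percentile(P[:,2],90); return P[abs(P[:,2]-zt)<band],zt
def rect(P):
    (x,y),(w,h),a=cv2.minAreaRect((P[:,:2]*1000).astype(np.float32))
    if w<h: w,h,a=h,w,a+90
    return np.array([x,y])/1000,(w,h),np.deg2rad((a+90)%180-90)
def meas(c,m):
    m=cv2.erode(m.astype(np.uint8),np.ones((2,2)))>0 if m.sum()>2000 else m
    P,zt=toppts(cloud(c,m)); ctr,wh,a=rect(P)
    return ctr.round(4),round(float(zt),4),np.round(wh,1),round(float(np.degrees(a)),1)
E
python3 - <<'E'
from h import *
for n in("top","side"):
    c=capture(n)
    for q in("tin_red_c","tin_green_c","block_black_c","block_cork_c","gun_cup_c","tray_dark","tray_yellow","tray_teal","tape_roll_c","spray_gun_c"):
        for d in silhouettes(n,q):
            if d["conf"]>.3: print(n,q,round(d["conf"],2),np.round(d["xy"]),d["region"].sum(),*meas(c,d["region"]))
    if n=="top": cv2.imwrite("pics/crop1.png",cv2.resize(c["image"][135:285,170:480],None,fx=2.5,fy=2.5,interpolation=cv2.INTER_CUBIC))
E
```

```text
top tin_red_c 0.51 [246. 169.] 262 [0.6503 0.2087] 0.0665 [50.1 48.4] 2.5
top tin_green_c 0.8 [308. 262.] 224 [0.3511 0.0063] 0.0676 [48.3 47.6] -17.0
top tin_green_c 0.79 [379. 195.] 267 [ 0.5653 -0.2168] 0.0676 [48.7 48.7] 89.5
top tin_green_c 0.77 [356. 256.] 236 [ 0.3628 -0.14  ] 0.0678 [49.3 48.5] -44.4
top tin_green_c 0.68 [356. 227.] 209 [ 0.4608 -0.1442] 0.0673 [47.4 46.9] -43.8
top tin_green_c 0.67 [384. 268.] 261 [ 0.3361 -0.2249] 0.067 [50.  49.9] -88.8
top block_black_c 0.9 [374. 163.] 360 [ 0.6633 -0.2056] 0.05 [69.9 43.1] 61.2
top block_cork_c 0.79 [306. 228.] 342 [0.4638 0.0093] 0.0506 [68.7 43.2] 46.0
top gun_cup_c 0.56 [266. 231.] 264 [0.4435 0.1379] 0.0676 [50.7 48.5] -33.0
top tray_dark 0.86 [216. 235.] 2558 [0.4255 0.3222] 0.0128 [191.  141.3] 86.1
top tray_yellow 0.58 [302. 171.] 2401 [0.646  0.0265] 0.0128 [186.2 138.1] 79.6
top tray_teal 0.66 [425. 234.] 2580 [ 0.4492 -0.3708] 0.0141 [191.1 140.3] -86.3
top tape_roll_c 0.58 [196. 166.] 715 [0.6596 0.388 ] 0.0294 [93.2 90.5] 45.9
top spray_gun_c 0.56 [439. 168.] 845 [ 0.6902 -0.4409] 0.0326 [154.9 122.9] 8.3
sid
[... 571 characters left out ...]
k_c 0.58 [329. 221.] 497 [0.4625 0.0097] 0.0465 [71.5 50.6] 46.2
side gun_cup_c 0.93 [314. 240.] 480 [0.4431 0.1406] 0.064 [52.1 51.2] -9.4
side gun_cup_c 0.75 [342. 148.] 559 [ 0.6684 -0.4216] 0.0296 [177.5 118.7] 34.4
side tray_dark 0.6 [279. 293.] 3233 [0.4245 0.3222] 0.0139 [191.7 140.9] 85.7
side tray_yellow 0.59 [341. 147.] 453 [ 0.6885 -0.4354] 0.0297 [157.7 116.5] 8.6
side tray_yellow 0.56 [273. 207.] 1783 [0.647  0.0267] 0.0153 [197.4 148.9] 79.6
side tray_teal 0.78 [380. 175.] 778 [ 0.4549 -0.3674] 0.0143 [199.8 123.6] -85.1
side tape_roll_c 0.82 [194. 267.] 936 [0.6605 0.3896] 0.0266 [96.3 93.2] -26.4
side spray_gun_c 0.57 [342. 144.] 447 [ 0.6885 -0.4354] 0.0297 [157.7 116.5] 8.6
```

View pics/crop1.png

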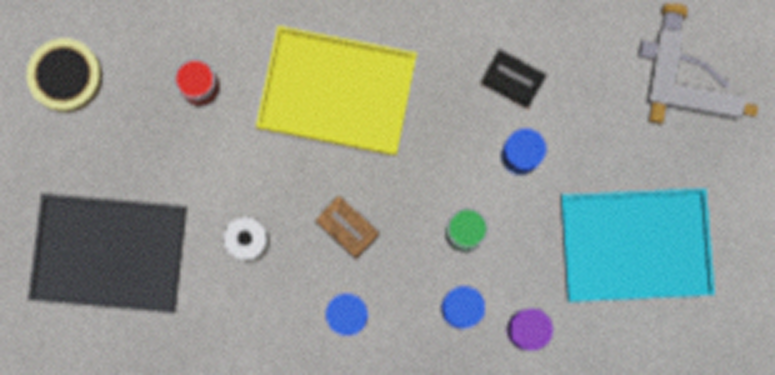

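Confirmed: in the crop, the only green-lidded tin is the one at (467,229), which is top-view pixel (357,228), at about (0.460, -0.145). The other four are blue or purple. Top and side agree to about 3 mm, and the heights fit. I'll start with the red tin and check from the wrist camera at hover.

```bash
cat >> h.py <<'E'
TR={"dark":((.425,.322),86),"yellow":((.6465,.0266),79.6),"teal":((.4505,-.370),93.7)}
def slot(t,s):
    c,a=TR[t]; a=np.radians(a); return np.array(c)+s*np.array([np.cos(a),np.sin(a)]), a-np.pi/2
def orient(xy,z,yaw):
    best=None
    for k in(-1,0,1):
        q=inverse_kinematics([*xy,z],down(yaw+k*np.pi))
        if q is not None:
            s=np.abs(np.array(q)-current_joint_pos())[5]+.5*abs(q[5])
            if best is None or s<best[0]: best=(s,down(yaw+k*np.pi))
    return best[1]
HI=.17
def hover(xy,yaw,z=HI):
    o=orient(xy,z,yaw); move_ptp([*xy,z],o); return o
def pick(xy,yaw,h):  # h: grasp height above underside
    move_gripper(.085); hover(xy,yaw)
    servo_line([*xy,h-.019],rate=.12); move_gripper(0.0); g=current_finger_gap()
    servo_line([*xy,HI],rate=.15); print("picked gap",g,current_finger_gap(),"t",current_clock()); return g
def place(xy,yaw,h,opening=.075):
    hover(xy,yaw); z=h-.019+.005
    servo_line([*xy,z+.012],rate=.15)
    hit=servo_line([*xy,z-.003],rate=.03,contact_N=4); zz=current_position()[2]
    move_gripper(opening); servo_line([*xy,HI],rate=.15)
    print("placed hit",hit,"z-nominal",round(zz-z,4),"t",current_clock())
E
python3 - <<'E'
from h import *
p=np.array([.649,.211]); s,y=slot("dark",.045)
hover(p,y,.25); c=capture("wrist"); cv2.imwrite("pics/w1.png",c["image"])
for d in silhouettes("wrist","tin_red_c")[:2]: print(d["conf"],d["xy"],*meas(c,d["region"]))
print(current_clock())
g=pick(p,y,.036)
if .045<g<.06: place(s,y,.036)
c=capture("top"); cv2.imwrite("pics/t1.png",c["image"][120:300,150:500])
for d in silhouettes("top","tin_red_c")[:2]: print(d["conf"],d["xy"],*meas(c,d["region"]))
E
```

```text
0.97 [320.7, 172.1] [0.6501 0.2097] 0.0644 [51.9 50.8] 63.6
4.575
picked gap 0.05172655402615675 0.05137116691060455 t 8.4833
placed hit True z-nominal -0.0003 t 12.75
0.68 [192.7, 234.3] [0.4282 0.3638] 0.072 [49.  47.9] -87.6
```

The red tin is placed: set-down was 0.3 mm off nominal and its top now reads 5 mm higher, which fits the tray floor. I'll do the rest now.

```bash
python3 - <<'E'
from h import *
r=np.radians
jobs=[((.460,-.1445),r(90),("dark",-.045),.036,(.045,.06)),
 ((.4433,.139),r(90),("teal",0),.036,(.047,.06)),
 ((.662,-.2045),r(61-90),("yellow",-.046),.029,(.038,.05)),
 ((.463,.0095),r(46-90),("yellow",.046),.029,(.038,.05))]
for p,y,t,h,ok in jobs:
    s,ys=slot(*t); g=pick(p,y,h)
    if not ok[0]<g<ok[1]: print("BAD",t); break
    place(s,ys,h,.06 if t[0]=="yellow" else .075)
goto_joints([-1.401,.359,1.51,0,1.272,-.115])
for n in("top","side"):
    c=capture(n); cv2.imwrite(f"pics/{n}2.png",c["image"] if n=="side" else cv2.resize(c["image"][125:290,160:490],None,fx=2.4,fy=2.4))
    for q in("tin_red_c","tin_green_c","block_black_c","block_cork_c","gun_cup_c","tape_roll_c","spray_gun_c"):
        for d in silhouettes(n,q):
            if d["conf"]>.3: print(n,q,round(d["conf"],2),np.round(d["xy"]),*meas(c,d["region"]))
print(current_clock())
E
```

```text
picked gap 0.051502740067298866 0.051309021854072025 t 18.3167
placed hit True z-nominal -0.0004 t 23.0917
picked gap 0.05382597824657389 0.05390371802734515 t 27.7917
placed hit True z-nominal -0.0002 t 32.8333
picked gap 0.04477690929475876 0.04474101011433542 t 38.5083
placed hit True z-nominal -0.0002 t 42.4833
picked gap 0.045252367487916105 0.04508427072534113 t 47.2167
placed hit True z-nominal -0.0002 t 51.2333
top tin_red_c 0.76 [194. 234.] [0.428  0.3648] 0.0717 [51.  48.4] -70.0
top tin_green_c 0.77 [223. 236.] [0.4232 0.2771] 0.072 [51.2 47.6] -88.5
top tin_green_c 0.69 [354. 256.] [ 0.3643 -0.1384] 0.0676 [47.3 47.1] -88.4
top tin_green_c 0.61 [378. 196.] [ 0.5645 -0.2168] 0.0676 [47.9 45.9] -89.2
top tin_green_c 0.58 [308. 263.] [0.3494 0.009 ] 0.0678 [47.2 46.9] -88.8
top tin_green_c 0.47 [382. 266.] [ 0.3352 -0.2258] 0.0672 [50.3 48.9] -75.1
top block_black_c 0.77 [319. 173.] [ 0.6384 -0.0192] 0.0544 [70.6 44.9] 81.2
top block_cork_c 0.92 [291. 168.] [0.655  0.0714] 0.0546 [71.  45.4] 80.0
top gun_cup_c 0.53 [428. 231.] [ 0.4514 -0.3704] 0.0722 [52.1 47.9] 11.3
top ta
[... 430 characters left out ...]
8.4] 86.4
side tin_green_c 0.61 [265. 290.] [0.4272 0.3658] 0.0687 [50.4 48.8] -50.4
side tin_green_c 0.57 [285. 270.] [0.4211 0.2795] 0.0688 [50.  48.9] -55.3
side tin_green_c 0.45 [396. 202.] [ 0.3366 -0.2066] 0.0195 [41.1 12.7] -4.2
side block_black_c 0.75 [286. 198.] [ 0.6378 -0.007 ] 0.0517 [96.  49.4] 79.7
side block_cork_c 0.92 [264. 213.] [0.6534 0.0708] 0.0515 [73.7 50.1] 83.9
side gun_cup_c 0.61 [386. 163.] [ 0.4502 -0.3683] 0.0688 [55.6 47.2] -50.5
side tape_roll_c 0.64 [193. 268.] [0.6594 0.3895] 0.0269 [96.2 96. ] -21.6
side spray_gun_c 0.55 [340. 146.] [ 0.668  -0.4253] 0.0294 [184.5 117.1] 32.5
side spray_gun_c 0.43 [287. 197.] [ 0.6358 -0.0153] 0.0518 [72.9 47.1] 76.5
54.8917
```

View pics/top2.png

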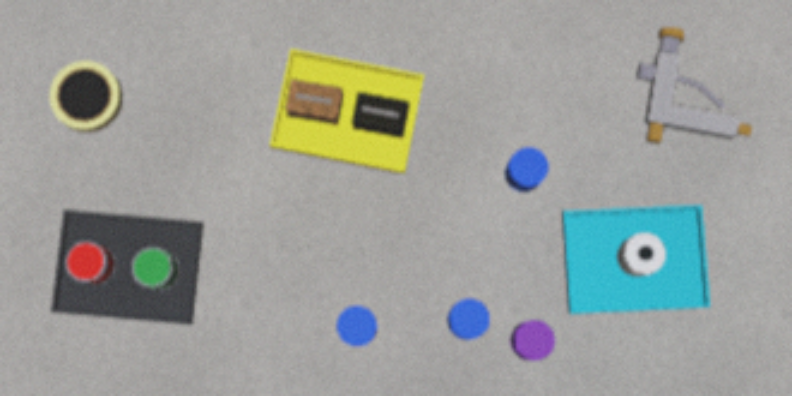

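View pics/side2.png

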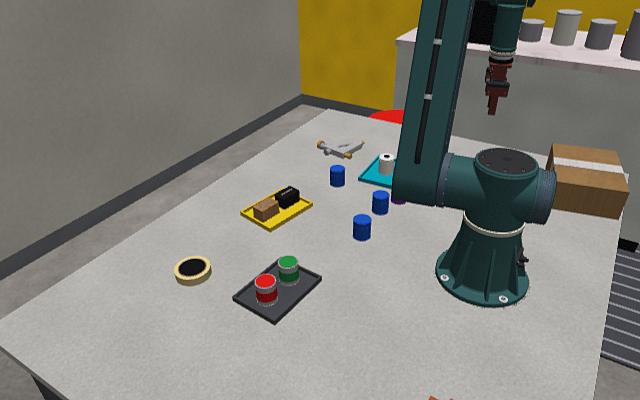

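Both pictures show the five things upright and unstacked. The red and green tins are in the dark tray (crop 86,261 and 152,267), both blocks in the yellow tray (314,101 and 381,114) and the cup in the turquoise tray (643,254). Tape, spray gun and the look-alikes are where they were. Handing in.

```bash
python3 -c "
from bench import *
print(close_job(),current_clock())"
```

```text
the job is handed in; nothing more can be done
the job is handed in; nothing more can be done
```

All five things are in their trays and the job is handed in, with the clock at 54.9 s of the 115 s allowed. The two tins are in the dark grey tray, the two sanding blocks in the yellow one, and the spray-gun cup in the turquoise one.

- **Set-down:** every descent stopped on contact within 0.4 mm of the expected floor height. Finger gaps on grasping matched the stated sizes.
- **Last pictures:** the tops now read about 4–5 mm higher than before, as they should on 5 mm tray floors. All five stand upright and unstacked, on their intended spots to within about 4 mm. The tape roll, spray gun and look-alike tins are where they were.
- **Disagreements:**
  - The top and side cameras differ by about 2–3 mm in height, a constant offset, with the top camera reading higher.
  - The side silhouettes gave a few false or merged reports, such as the black block appearing 96 mm long and the spray gun reported at the block. The top view and the pictures contradicted these.
- **Not checked:** I did not measure the force on the arm or gripper body separately.

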